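# Find the loaded lens cell by weight and present it over the light plate

### The arm

A 6-joint arm with a two-finger parallel gripper is mounted at the origin on the work surface. World frame = base frame: x ahead of the robot, y to its left, z up, the work surface at z = 0. Lengths are in m, angles in rad, forces in N, time in s.
With the tool pointing down it reaches from about 0.375 to 0.975 m from the base axis. Payload 3.8 kg.
Tool frame: the origin (TCP) lies on the centre line of the jaws, within the pads' length; the fingertips stand 14 mm ahead of it and the grasp point (between the pads) lies 5 mm behind it (bot.finger_overhang is the distance from the TCP to the fingertips, in m); y points along the fingers, x is the direction in which the jaws open and shut, and the axes are right-handed (so a half turn about y gives the same grasp; the last joint's range is limited). The gripper opens to 85 mm and grips with 20 to 120 N. Pads are 22 mm wide; open, the fingers measure 114 mm over their backs; the gripper's body (76 mm by 85 mm) begins 54 mm behind the grasp point. The pads swing forward as they close: fully open they stand 13 mm farther back than shut.
Start: joints at [1.249, 0.264, 1.604, -0, 1.274, -0.037], TCP at [0.19, 0.648, 0.245] pointing down, gripper open.
Joint ranges: [-2.63, 2.63], [-0.94, 2.18], [0.31, 2.57], [-1.31, 4.45], [0, 2.66], [-2.55, 2.55]. Speed limits (rad/s): [2.57, 2.57, 3.14, 3.14, 3.14, 3.14].

### API

Orientations are given as a rotation vector (axis times angle).
In Python, from workcell import readout, read_camera, bot, spotter gives the robot as it stands.
- The arm moves only by the tool jog_arm, never from a script. Its argument "increments" is a list of rows, each a list of 7 numbers: the shift along the tool's x, y, z in m, then the turn, a rotation vector about the tool's x, y, z in rad, then the opening, from 0 (shut) to 1 (fully open). A call has 1 to 10 rows; each row shifts and turns the pose as measured when the row begins, along the tool's axes as they then stand; what a row does not reach is not made up. A row lasts 1/8 s, in which the tool goes at most 62.5 mm and 10.7 degrees, less where a joint would pass 70% of its speed; a pose out of reach is approached as far as the arm can. A call with a gripper value outside its range is refused whole. The fingers move at their own pace and stop on an object; "force" is the grip in N (left out, the last holds). Time passes only in rows, so rows that do not move let the fingers close. It gives the time, the measured TCP pose, the force and the opening at its end, in the units of the state.
- readout.read_state(): the state, without advancing time (a new reading comes with each control period).
- read_camera(name): name is "scene" or "top" or "wrist"; returns a dict with "img" (480x640x3 uint8, blue, green, red), "range_z" (480x640 float32, m along the optical axis (not along the pixel's ray), 0 where there is no reading), "fx", "fy", "cx", "cy" (pixels), "distortion" ([k1, k2, p1, p2, k3] as OpenCV has them; the pictures are not rectified), "world_from_camera" (4x4, takes a point from camera to world coordinates). Camera axes: x right, y down, z forward; pixel columns grow to the right and rows downward; lengths in m; the calibration is good to about 2 mm. A picture is of the moment at which its call begins.
- bot.finish_job(): hands the job in, once; it reports no verdict.
Trained networks look in a picture, given as the dict that the camera call returned (one of the last four; its "shot" number tells which), for a name from the list of things; names that differ only in an ending like _2 or _b are one class to them, and where a whole thing is asked for, a point or a joint stands for the part that bears it (a point fixed in the world has none). Each returns a list of dicts, best first, with "p" (0 to 1); they miss things now and then, are a little off and sometimes report something else, mostly with a low value. They report only what shows in the picture. A call takes as long as a camera call. They do not tell look-alikes from the thing itself.
- spotter.masks_of(picture, thing): "mask" (480x640 bool, what is visible of it) and "location" ([column, row] in pixels, amid what is visible of it).
- spotter.spot_point(picture, thing): "location" ([column, row] in pixels: a listed point, or the origin of a listed thing).
The state is a dict: "time": time; "q": joint angles; "joint_vel": joint speeds; "joint_torque": joint torques, N m; "tool_pos": TCP position; "tcp_rot": TCP orientation; "wrist_force": force on the tool from outside, world axes, zero at the start; "torque": the same for the moment, N m; "width": opening from 0.0 (shut) to 1.0 (fully open).
Only numpy, scipy, OpenCV 4.12 (cv2) and the standard library are available. Lean on these libraries where they do the work, as an engineer would, in place of code of your own. Each camera call takes 0.05 s, during which the arm holds its last target. There are 200 camera calls.

### The job

One of the two look-alike capped lens cells has its lens in it and is clearly heavier: swing the toggle clamp's red handle right back so that the clamp stays open, lift the cell in the nest a few centimetres to feel its weight and put it back into the nest, then lift the cell in the blue rest in the same way. Finish holding the heavier cell still and upright in the gripper about 10 cm above the middle of the light plate, with the lighter cell standing back in the recess it came from, let go, and the clamp still open. Leave the ring gauge, the bottle and the steel block alone.

Things in the scene. Friction and masses are not known exactly. Their poses are not given: they have to be found in the camera images.
- cell_n: The lens cell that starts in the aluminium nest, under the clamp. Upright black cylinder 48 mm in diameter, 60 mm tall, with a yellow cap 16 mm thick on top. Origin at the centre of its underside, z up its axis. In its recess the underside is 12 mm above the work surface. Weighs 150 to 450 g with its contents, which can shift by 2 mm; the loaded cell is at least 100 g heavier. Grip it from above across its diameter, about 20 N.
- cell_r: The lens cell that starts in the blue rest. Upright black cylinder 48 mm in diameter, 60 mm tall, with a yellow cap 16 mm thick on top. Origin at the centre of its underside, z up its axis. In its recess the underside is 12 mm above the work surface. Weighs 150 to 450 g with its contents, which can shift by 2 mm; the loaded cell is at least 100 g heavier. Grip it from above across its diameter, about 20 N.
- nest: Fixed aluminium block 90 x 90 mm, 22 mm high, with a round recess 54 mm in diameter, 10 mm deep, in its top. Origin at the centre of the underside, below the recess centre, z up. +y points from the recess to the clamp, on an extension of the block to y = 130 mm. Two steel cheeks carry the hinge: y = 68 to 102 mm, 36 mm across in x, 100 mm high.
- clamp_hinge (a point): Hinge centre of the toggle clamp, 85 mm along the nest's +y from the recess centre and 88 mm above the work surface. The hinge axis is parallel to the nest's x axis; axes as the nest's.
- clamp_grip (a point): Point on the axis of the clamp's round red grip, 90 mm from the hinge. The grip is 22 mm in diameter, from 45 to 125 mm from the hinge. Its z axis runs along the handle away from the hinge; the pressing arm (18 mm wide, 12 mm thick, 92 mm long, rubber foot at its end) runs from the hinge along its -y axis.
- clamp (a joint): Clamp angle, rad: 0 clamped (red handle upright, arm level, foot on the cell's cap); 1.75 fully open (arm up, handle lying about level along the nest's +y). Push the upper part of the handle along the nest's +y and follow it round and down; 1 to 2 N at the grip moves it. Past about 0.9 its weight carries it on to the open stop and it stays. Right back means above 1.5.
- rest: Fixed blue plastic block 90 x 90 mm, 22 mm high, with the same round recess (54 mm in diameter, 10 mm deep) in the middle of its top. Origin at the centre of its underside, z up.
- stage: Fixed light plate: flat aluminium plate 130 x 130 mm with a pale glass pane 100 x 100 mm on top, whose upper face is 15 mm above the work surface. Origin at the centre of its underside, z up.
- ring_gauge: Bystander: steel ring gauge lying flat, 64 mm in diameter, 18 mm high. Origin at the centre of its underside.
- cleaner: Bystander: white bottle with a blue cap, 44 mm in diameter, 110 mm tall. Origin at the centre of its underside.
- gauge_block: Bystander: flat steel block 35 x 60 x 12 mm. Origin at the centre of its underside.
Not all that is in view belongs to the job. What is shaped like the cell_n but green is not meant. There is more than one size of the nest; the job needs the smaller.

How it is judged:
On the way, in this order (a step that is already met when the one before it is completed fails the run):
1. the clamp is swung right back (value of joint clamp above 1.5 rad), for 0.2 s.
2. the cell from the nest is lifted at least 20 mm in the gripper while the other stands in the rest (height (world z) of cell_n above 0.032 m and contact force between cell_n and the fingers above 0.5 N and contact force between cell_n and nest below 0.05 N and contact force between cell_n and rest below 0.05 N and contact force between cell_n and stage below 0.05 N and horizontal distance between cell_r and rest below 0.006 m and z of cell_r in the frame of rest below 0.015 m and angle between cell_r's own z axis and vertical below 0.08 rad and contact force between cell_r and the fingers below 0.05 N and contact force between cell_r and rest above 0.5 N), for 0.3 s.
3. that cell stands in the nest again, let go (horizontal distance between cell_n and nest below 0.006 m and z of cell_n in the frame of nest below 0.015 m and angle between cell_n's own z axis and vertical below 0.08 rad and contact force between cell_n and the fingers below 0.05 N and contact force between cell_n and nest above 0.5 N), for 0.2 s.
4. the cell from the rest is lifted at least 20 mm in the gripper while the other stands in the nest (all of step 3 and height (world z) of cell_r above 0.032 m and contact force between cell_r and the fingers above 0.5 N and contact force between cell_r and nest below 0.05 N and contact force between cell_r and rest below 0.05 N and contact force between cell_r and stage below 0.05 N), for 0.3 s.
At the end, for the whole second after the job is handed in: Clamp open beyond 1.5 rad; lighter cell (under 2.5 N on its recess floor) let go, upright within 0.08 rad, seated within 6 mm of the centre and 3 mm of the floor of its own recess; heavier cell held still, within 0.17 rad of upright, 40-160 mm above the glass, within 30 mm of the plate's centre (value of joint clamp above 1.5 rad and (((horizontal distance between cell_r and rest below 0.006 m and z of cell_r in the frame of rest below 0.015 m and angle between cell_r's own z axis and vertical below 0.08 rad and contact force between cell_r and the fingers below 0.05 N and contact force between cell_r and rest above 0.5 N) and contact force between cell_r and rest below 2.5 N and contact force between cell_n and the fingers above 0.5 N and horizontal distance between cell_n and stage below 0.03 m and z of cell_n in the frame of stage between 0.055 and 0.175 m and angle between cell_n's own z axis and vertical below 0.17 rad and linear speed of cell_n below 0.03 m/s and contact force between cell_n and stage below 0.05 N) or ((horizontal distance between cell_n and nest below 0.006 m and z of cell_n in the frame of nest below 0.015 m and angle between cell_n's own z axis and vertical below 0.08 rad and contact force between cell_n and the fingers below 0.05 N and contact force between cell_n and nest above 0.5 N) and contact force between cell_n and nest below 2.5 N and contact force between cell_r and the fingers above 0.5 N and horizontal distance between cell_r and stage below 0.03 m and z of cell_r in the frame of stage between 0.055 and 0.175 m and angle between cell_r's own z axis and vertical below 0.17 rad and linear speed of cell_r below 0.03 m/s and contact force between cell_r and stage below 0.05 N))); the arm keeps its last pose, push and grip.
It fails at once if the ring gauge is moved by more than 15 mm (distance of ring_gauge from where it was at the start of the episode above 0.015 m).
It fails at once if the bottle is moved by more than 15 mm (distance of cleaner from where it was at the start of the episode above 0.015 m).
It fails at once if the steel block is moved by more than 15 mm (distance of gauge_block from where it was at the start of the episode above 0.015 m).
It also fails if it takes over 72 s, if anything falls off the work surface, if the arm or the gripper's body presses on something with over 40 N, if the wrist force passes 120 N, or if a joint passes its speed limit or range.

## Working session

There is one attempt and no reset: what is moved stays moved. The work goes in short steps, Python scripts to look and compute and a tool call to move; the robot and the scene stay as the last step left them, time stands still between calls to the robot, and variables do not carry over. Pictures are saved under pics/ and viewed, about 8 in all and at most 12, crops included, and the job is handed in when it is done.

Besides the shell and the picture viewer there is one more tool, called as name(argument=value, ...) on one line, values as JSON. jog_arm: Moves the arm, as the interface text tells. Its arguments: {"type":"object","properties":{"increments":{"type":"array"},"force":{"type":"number"}},"required":["increments"]}

```bash
mkdir -p pics; ls
cat > h.py <<'E'
import numpy as np, cv2
from workcell import readout, read_camera, bot, spotter
def px2w(c,uv,z=None):
    K=np.array([[c['fx'],0,c['cx']],[0,c['fy'],c['cy']],[0,0,1]]);T=np.array(c['world_from_camera'])
    n=cv2.undistortPoints(np.array([[uv]],float),K,np.array(c['distortion'],float))[0,0]
    r=np.array([n[0],n[1],1.])
    if z is None:
        u,v=int(round(uv[0])),int(round(uv[1])); return T[:3,:3]@(r*c['range_z'][v,u])+T[:3,3]
    d=T[:3,:3]@r; return T[:3,3]+d*(z-T[2,3])/d[2]
def cloud(c):
    K=np.array([[c['fx'],0,c['cx']],[0,c['fy'],c['cy']],[0,0,1]]);T=np.array(c['world_from_camera'])
    u,v=np.meshgrid(np.arange(640.),np.arange(480.))
    n=cv2.undistortPoints(np.stack([u,v],-1).reshape(-1,1,2),K,np.array(c['distortion'],float)).reshape(480,640,2)
    p=np.dstack([n,np.ones((480,640))])*c['range_z'][...,None]
    return p@T[:3,:3].T+T[:3,3]
E
python3 - <<'E'
from h import *
for n in ('scene','top'):
    c=read_camera(n); cv2.imwrite(f'pics/{n}0.png',c['img'])
    print(n,np.round(np.array(c['world_from_camera']),3).tolist())
    P=cloud(c)
    for t in ('cell_n','nest','rest','stage','clamp_grip','clamp_hinge','ring_gauge','cleaner','gauge_block'):
        if t!='clamp_hinge':
          for m in spotter.masks_of(c,t)[:3]:
            mm=m['mask']&(c['range_z']>0); q=P[mm]
            print(t,'mask',round(m['p'],2),np.round(m['location']),mm.sum(),np.round(np.median(q,0),3),np.round(np.percentile(q[:,2],98),3) if len(q) else '')
        print('  pt',[(round(s['p'],2),np.round(s['location'],1).tolist(),np.round(px2w(c,s['location'],0.),3).tolist()) for s in spotter.spot_point(c,t)[:3]])
print(readout.read_state())
E
```

```text
pics
scene [[-0.615, 0.569, -0.547, 1.128], [0.789, 0.448, -0.421, 0.445], [0.006, -0.69, -0.724, 0.912], [0.0, 0.0, 0.0, 1.0]]
cell_n mask 0.98 [344. 330.] 668 [0.664 0.158 0.056] 0.062
cell_n mask 0.94 [337. 266.] 546 [0.532 0.044 0.052] 0.062
cell_n mask 0.93 [220. 208.] 413 [ 0.558 -0.313  0.061] 0.074
  pt [(0.82, [225.0, 214.5], [0.541, -0.331, 0.0]), (0.62, [344.1, 336.6], [0.651, 0.151, 0.0]), (0.61, [337.3, 272.6], [0.515, 0.033, 0.0])]
nest mask 0.8 [494. 234.] 6043 [0.214 0.295 0.031] 0.292
nest mask 0.57 [393. 307.] 2994 [0.551 0.212 0.022] 0.209
  pt [(0.85, [365.6, 304.6], [0.551, 0.141, 0.0]), (0.61, [457.4, 237.5], [0.225, 0.21, 0.0])]
rest mask 0.96 [225. 217.] 728 [ 0.57  -0.303  0.02 ] 0.025
  pt [(0.88, [224.8, 218.4], [0.552, -0.32, 0.0])]
stage mask 0.91 [298. 234.] 2006 [ 0.492 -0.12   0.013] 0.017
  pt [(0.7, [295.5, 232.2], [0.473, -0.136, -0.0])]
clamp_grip mask 0.79 [406. 281.] 761 [0.546 0.219 0.108] 0.213
clamp_grip mask 0.5 [299. 233.] 2008 [ 0.492 -0.12   0.013] 0.017
clamp_grip mask 0.41 [276. 334.] 551 [0.735 0.026 0.016] 0.02
  pt [(0.75, [539.8, 173
[... 2492 characters left out ...]
.9, 233.1], [0.541, 0.142, 0.0])]
{'time': 1.8, 'q': array([ 1.24906262e+00,  2.63892852e-01,  1.60397931e+00,  1.35406192e-05,
        1.27370105e+00, -3.69177275e-02]), 'joint_vel': array([ 6.80333487e-04,  1.39289104e-03, -1.85152079e-03, -2.38506166e-04,
        1.66062102e-03,  3.63022343e-05]), 'joint_torque': array([ 9.49293099e-04, -5.15040457e+01, -3.67709255e+01,  2.92523612e-05,
        7.06046503e-04,  1.72326708e-05]), 'tool_pos': array([0.1896728 , 0.64780873, 0.24529574]), 'tcp_rot': array([-1.33055503, -0.99687102,  0.99685671]), 'wrist_force': array([-1.45004694, -0.52555375, -0.38517077]), 'torque': array([ 0.0351449 , -0.00039202,  0.03209607]), 'width': 1.001086050173274}
```

View images.

View pics/scene0.png

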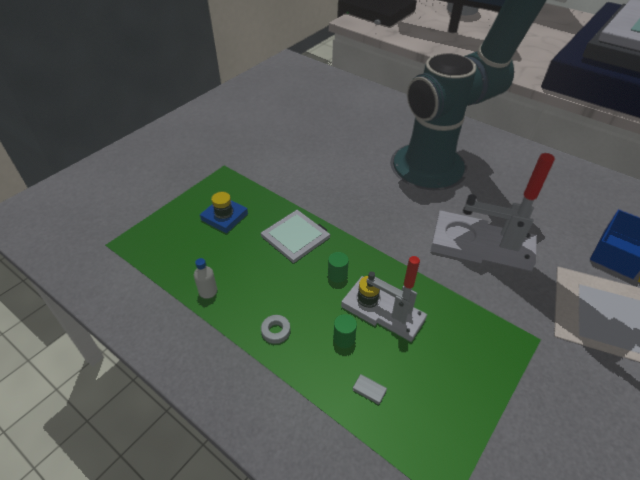

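View pics/top0.png

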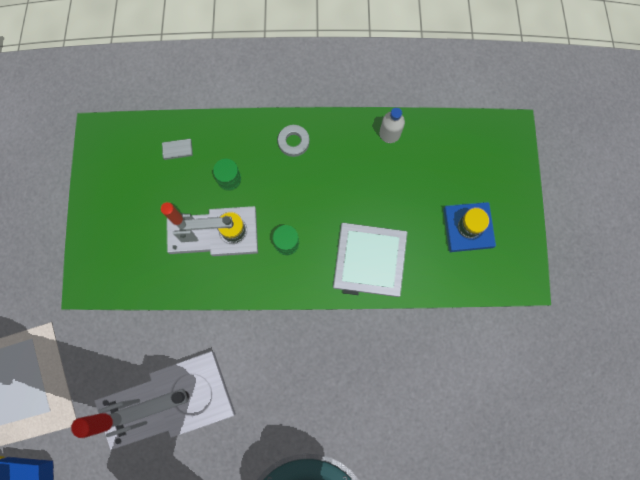

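```bash
cat > m.py <<'E'
from h import *
from scipy.spatial.transform import Rotation as Rn
from scipy.optimize import least_squares
cs={n:read_camera(n) for n in ('top','scene')}
def rect(P,m,xy,r,zl):
    q=P[m&(P[...,2]>zl[0])&(P[...,2]<zl[1])]; q=q[np.hypot(*(q[:,:2]-xy).T)<r]
    return q, cv2.minAreaRect((q[:,:2]*1000).astype(np.float32))
for n,c in cs.items():
    P=cloud(c); h=cv2.cvtColor(c['img'],cv2.COLOR_BGR2HSV); ok=c['range_z']>0
    yel=ok&(h[...,0]>18)&(h[...,0]<34)&(h[...,1]>120)&(h[...,2]>60)
    red=ok&((h[...,0]<8)|(h[...,0]>172))&(h[...,1]>120)
    green=(h[...,0]>40)&(h[...,0]<85)&(h[...,1]>80)
    blue=ok&(h[...,0]>100)&(h[...,0]<130)&(h[...,1]>120)
    for nm,xy in (('cn',(.545,.143)),('cr',(.55,-.33))):
        q=P[yel]; q=q[(np.hypot(*(q[:,:2]-xy).T)<.06)&(q[:,2]>.0685)]
        (x,y),r=cv2.minEnclosingCircle((q[:,:2]*1000).astype(np.float32))
        print(n,nm,len(q),'mean',np.round(q.mean(0),4),'circ',round(x,1),round(y,1),round(r,1),'zmed',np.round(np.median(q[:,2]),4))
    q=P[red]; q=q[(np.hypot(*(q[:,:2]-(.545,.23)).T)<.09)]
    print(n,'red',len(q),q.mean(0).round(4),q[:,2].max().round(3),q[:,0].min().round(3),q[:,0].max().round(3),q[:,1].min().round(3),q[:,1].max().round(3))
    for nm,xy,r,m in (('nest',(.545,.19),.13,ok&~green&~yel),('rest',(.55,-.33),.075,blue),('stage',(.48,-.13),.105,ok&~green)):
        zl=(.016,.029) if nm!='stage' else (.008,.022)
        q,R=rect(P,m,np.array(xy),r,zl); print(n,nm,len(q),np.round(R[0],1),np.round(R[1],1),round(R[2],2),np.median(q[:,2]).round(4))
    for t in ('nest','rest','stage'):
        s=spotter.spot_point(c,t); print(t,[(round(a['p'],2),px2w(c,a['location'],0.)[:2].round(4).tolist()) for a in s[:2]])
s=readout.read_state(); print(s['time'],np.round(Rn.from_rotvec(s['tcp_rot']).as_matrix(),3))
c=cs['top']; cv2.imwrite('pics/crop.png',np.hstack([cv2.resize(c['img'][170:280,140:300],(480,330)),cv2.resize(c['img'][190:260,430:510],(320,280))[:].__class__(cv2.copyMakeBorder(cv2.resize(c['img'][190:260,430:510],(320,280)),0,50,0,0,0)) if False else cv2.copyMakeBorder(cv2.resize(c['img'][190:260,430:510],(320,280)),0,50,0,0,cv2.BORDER_CONSTANT)]))
E
python3 m.py
```

```text
top cn 317 mean [0.5407 0.1335 0.0728] circ 542.7 138.1 23.9 zmed 0.0724
top cr 446 mean [ 0.548  -0.3258  0.0727] circ 548.2 -326.4 23.6 zmed 0.0727
top red 252 [0.5339 0.2208 0.1919] 0.216 0.525 0.546 0.213 0.234
top nest 2216 [540.3 181.9] [ 92.  175.9] 3.53 0.022
top rest 1241 [ 547.8 -326.7] [90.3 92.8] 4.79 0.0226
top stage 4409 [ 482.1 -127.6] [129.2 137.6] 82.21 0.0151
nest [(0.67, [0.5464, 0.1384]), (0.6, [0.2234, 0.2139])]
rest [(0.74, [0.5474, -0.3264])]
stage [(0.89, [0.4793, -0.1309])]
scene cn 151 mean [0.5532 0.138  0.0712] circ 545.7 139.6 24.2 zmed 0.071
scene cr 176 mean [ 0.5501 -0.3236  0.0713] circ 549.0 -325.6 25.8 zmed 0.0712
scene red 296 [0.5455 0.2279 0.1831] 0.214 0.529 0.551 0.215 0.236
scene nest 1517 [544.4 183. ] [ 91.4 175.3] 1.67 0.0209
scene rest 469 [ 549.5 -325.7] [93.5 95.5] 6.89 0.0207
scene stage 1852 [ 483.8 -125.5] [133.3 138.1] 82.87 0.0135
nest [(0.84, [0.2266, 0.2119]), (0.67, [0.5433, 0.1394])]
rest [(0.74, [0.5383, -0.3386])]
stage [(0.89, [0.4783, -0.128])]
2.2 [[ 0.281  0.    -0.96 ]
 [ 0.96  -0.     0.281]
 [-0.    -1.    -0.   ]]
```

View pics/crop.png

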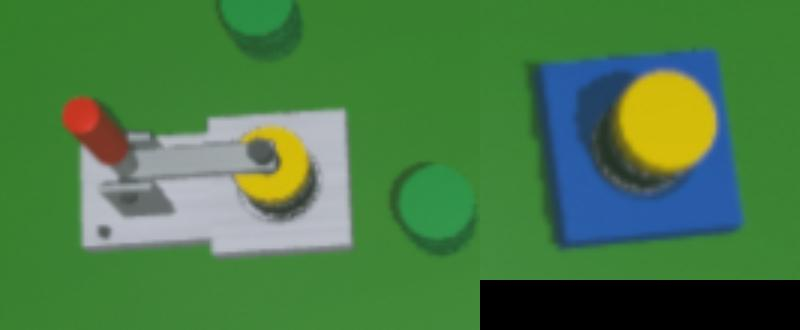

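```bash
cat > g.py <<'E'
import sys,numpy as np
from workcell import readout
from scipy.spatial.transform import Rotation as Rn
# goal: x y z yawdeg grip nrows
x,y,z,yaw,g,n=map(float,sys.argv[1:7]); n=int(n)
s=readout.read_state(); R=Rn.from_rotvec(s['tcp_rot']).as_matrix(); p=np.array(s['tool_pos'])
c,sn=np.cos(np.radians(yaw)),np.sin(np.radians(yaw))
G=np.array([[c,0,-sn],[sn,0,c],[0,-1,0]])
d=(np.array([x,y,z])-p)/n; rv=Rn.from_matrix(R.T@G).as_rotvec()/n
print('t',round(s['time'],2),'p',p.round(4),'yaw',np.degrees(np.arctan2(R[1,0],R[0,0])).round(1),'F',np.round(s['wrist_force'],2),'w',round(s['width'],3))
for i in range(n):
    Ri=R@Rn.from_rotvec(rv*i).as_matrix()
    print([*np.round(Ri.T@d,4).tolist(),*np.round(rv,3).tolist(),g],end=',' if i<n-1 else '\n')
E
python3 g.py .539 .165 .30 3 0 10
```

```text
t 2.2 p [0.1896 0.6478 0.2453] yaw 73.7 F [-0.41 -0.52 -0.59] w 1.004
[-0.0365, -0.0055, -0.0471, 0.0, 0.123, -0.0, 0.0],[-0.0305, -0.0055, -0.0512, 0.0, 0.123, -0.0, 0.0],[-0.0239, -0.0055, -0.0546, 0.0, 0.123, -0.0, 0.0],[-0.017, -0.0055, -0.0571, 0.0, 0.123, -0.0, 0.0],[-0.0099, -0.0055, -0.0588, 0.0, 0.123, -0.0, 0.0],[-0.0026, -0.0055, -0.0595, 0.0, 0.123, -0.0, 0.0],[0.0048, -0.0055, -0.0594, 0.0, 0.123, -0.0, 0.0],[0.0121, -0.0055, -0.0584, 0.0, 0.123, -0.0, 0.0],[0.0192, -0.0055, -0.0564, 0.0, 0.123, -0.0, 0.0],[0.026, -0.0055, -0.0536, 0.0, 0.123, -0.0, 0.0]
```

jog_arm(increments=[[-0.036,-0.014,-0.047,0,0.123,0,0],[-0.03,-0.014,-0.051,0,0.123,0,0],[-0.024,-0.014,-0.055,0,0.123,0,0],[-0.017,-0.014,-0.057,0,0.123,0,0],[-0.01,0,-0.059,0,0.123,0,0],[-0.003,0,-0.06,0,0.123,0,0],[0.005,0,-0.06,0,0.123,0,0],[0.012,0,-0.058,0,0.123,0,0],[0.019,0,-0.056,0,0.123,0,0],[0.026,0,-0.054,0,0.123,0,0]])

```text
time: 3.45
tool_pos: [0.5412, 0.1496, 0.3052]
tcp_rot: [-1.567, -0.025, 0.013]
wrist_force: [0.6, 0.6, 0.4]
width: 0.004
```

```bash
python3 g.py .541 .165 .30 3 0 3
```

```text
t 3.45 p [0.5412 0.1496 0.3052] yaw 1.4 F [0.65 0.55 0.37] w 0.004
[0.0, 0.0017, 0.0051, -0.001, -0.009, 0.003, 0.0],[0.0001, 0.0017, 0.0051, -0.001, -0.009, 0.003, 0.0],[0.0001, 0.0017, 0.0051, -0.001, -0.009, 0.003, 0.0]
```

jog_arm(increments=[[0,0.03,0.008,0,-0.015,0,0],[0,0.04,0.008,0,-0.015,0,0],[0,0.04,0,0,0,0,0],[0,0.015,0,0,0,0,0],[0,0,0.015,0,0,0,0],[0,0,0.015,0,0,0,0],[0,0,0.015,0,0,0,0]])

```text
time: 4.32
tool_pos: [0.5469, 0.2085, 0.1835]
tcp_rot: [-1.565, -0.048, 0.018]
wrist_force: [0.6, -0.9, -0.1]
width: 0.001
```

```bash
python3 g.py .541 .255 .182 3 0 3
```

```text
t 4.33 p [0.5469 0.2085 0.1835] yaw 2.4 F [ 0.56 -0.9  -0.11] w 0.001
[-0.0013, 0.0005, 0.0156, -0.002, -0.003, 0.006, 0.0],[-0.0013, 0.0005, 0.0156, -0.002, -0.003, 0.006, 0.0],[-0.0012, 0.0005, 0.0156, -0.002, -0.003, 0.006, 0.0]
```

Contact (y force −0.9 N). Continue the arc.

jog_arm(increments=[[-0.002,0,0.015,0,0,0,0],[-0.002,0,0.015,0,0,0,0],[-0.002,0,0.016,0,0,0,0],[0,0.008,0.011,0,0,0,0],[0,0.009,0.011,0,0,0,0],[0,0.011,0.008,0,0,0,0],[0,0.011,0.008,0,0,0,0],[0,0.009,0.004,0,0,0,0],[0,0,0,0,0,0,0]])

```text
time: 5.45
tool_pos: [0.5375, 0.3049, 0.1334]
tcp_rot: [-1.565, -0.052, 0.019]
wrist_force: [-0.3, -0.2, 0.2]
width: 0.002
```

Run:
```python
from h import *
c=read_camera('scene'); cv2.imwrite('pics/s2.png',c['img'])
h=cv2.cvtColor(c['img'],cv2.COLOR_BGR2HSV); P=cloud(c)
red=(c['range_z']>0)&((h[...,0]<8)|(h[...,0]>172))&(h[...,1]>120)
q=P[red]; q=q[(np.hypot(*(q[:,:2]-(.545,.28)).T)<.15)]
print(len(q),q.min(0),q.max(0),q.mean(0),readout.read_state()['tool_pos'],readout.read_state()['wrist_force'])
cv2.imwrite('pics/s2.png',cv2.resize(c['img'][200:380,300:480],(540,540)))
```

```text
366 [0.52087454 0.27024237 0.09036514] [0.55156601 0.37196966 0.46462023] [0.53946669 0.31247615 0.10959438] [0.53773517 0.30479845 0.13393671] [ 1.04049579 -0.44327485 -1.15696128]
```

View pics/s2.png

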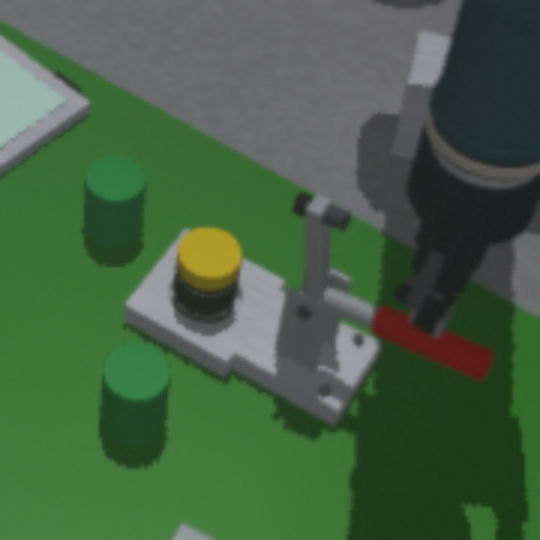

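jog_arm(increments=[[0,-0.05,0,0,0,0,0],[0,-0.055,0,0,0,0,0.5],[0,-0.055,0,0,0,0,1],[0,0,0,0,0,0,1]])

```text
time: 6.0
tool_pos: [0.5348, 0.3024, 0.2991]
tcp_rot: [-1.565, -0.051, 0.017]
wrist_force: [-0.0, 0.3, 0.9]
width: 0.634
```

```bash
python3 m.py 2>&1 | grep -v '^\['; python3 g.py .544 .139 .30 3 1 4
```

```text
top cn 473 mean [0.5426 0.1384 0.0722] circ 542.9 138.5 23.6 zmed 0.072
top cr 429 mean [ 0.5479 -0.3261  0.0728] circ 549.2 -326.0 23.9 zmed 0.0727
top red 246 [0.5317 0.294  0.0838] 0.092 0.522 0.543 0.27 0.319
top nest 2398 [540.4 181.6] [ 91.6 175.8] 3.7 0.0221
top rest 1231 [ 548.2 -326.5] [91.1 93.2] 4.84 0.0229
top stage 4396 [ 482.2 -127.8] [129.1 137.5] 81.94 0.0151
nest [(0.96, [0.2246, 0.2087]), (0.74, [0.549, 0.1362])]
rest [(0.95, [0.5438, -0.3301])]
stage [(0.72, [0.4839, -0.1289]), (0.51, [0.5466, 0.1407])]
scene cn 272 mean [0.5451 0.1401 0.071 ] circ 545.0 139.2 24.7 zmed 0.0709
scene cr 170 mean [ 0.5498 -0.3242  0.071 ] circ 550.0 -324.1 26.2 zmed 0.0709
scene red 232 [0.5398 0.2962 0.0814] 0.091 0.528 0.548 0.272 0.32
scene nest 1565 [540.5 182.4] [ 94.6 174.9] 3.72 0.0209
scene rest 462 [ 549.8 -325. ] [91.6 92.9] 4.43 0.0206
scene stage 1862 [ 483.2 -126.2] [133.6 138.3] 81.47 0.0136
nest [(0.92, [0.2346, 0.2138]), (0.84, [0.5537, 0.1397])]
rest []
stage [(0.85, [0.4758, -0.129])]
6.4 [[ 0.999  0.007 -0.044]
 [ 0.044 -0.002  0.999]
 [ 0.007 -1.    -0.002]]
t 6.4 p [0.5309 0.3008 0.2894] yaw 2.5 F [-0.02  0.01 -0.87] w 1.003
[0.0015, -0.0026, -0.0406, 0.0, -0.002, 0.002, 1.0],[0.0014, -0.0026, -0.0406, 0.0, -0.002, 0.002, 1.0],[0.0013, -0.0026, -0.0406, 0.0, -0.002, 0.002, 1.0],[0.0012, -0.0026, -0.0406, 0.0, -0.002, 0.002, 1.0]
```

jog_arm(increments=[[0.002,0,-0.04,0,-0.002,0,1],[0.002,0,-0.04,0,-0.002,0,1],[0.002,0,-0.04,0,-0.002,0,1],[0.001,0.03,-0.036,0,-0.002,0,1],[0,0.04,0,0,0,0,1],[0,0.04,0,0,0,0,1],[0,0,0,0,0,0,1]])

```text
time: 7.28
tool_pos: [0.5442, 0.1397, 0.1715]
tcp_rot: [-1.575, -0.041, 0.042]
wrist_force: [0.5, -0.3, -0.1]
width: 1.001
```

```bash
python3 g.py .5438 .139 .12 3.7 1 2
```

```text
t 7.28 p [0.5442 0.1397 0.1715] yaw 3.0 F [ 0.53 -0.28 -0.14] w 1.001
[-0.0002, 0.0258, -0.0002, 0.002, -0.006, -0.0, 1.0],[-0.0002, 0.0258, -0.0003, 0.002, -0.006, -0.0, 1.0]
```

jog_arm(increments=[[0,0.04,0,0.002,-0.006,0,1],[0,0.04,0,0.002,-0.006,0,1],[0,0.03,0,0,0,0,1],[0,0.012,0,0,0,0,1],[0,0.004,0,0,0,0,1],[0,0,0,0,0,0,1]])

```text
time: 8.02
tool_pos: [0.553, 0.1424, 0.0523]
tcp_rot: [-1.567, -0.063, 0.042]
wrist_force: [1.3, -0.7, -0.5]
width: 0.995
```

```bash
python3 g.py .5438 .139 .043 3.7 1 1
```

```text
t 8.03 p [0.553  0.1424 0.0523] yaw 3.8 F [ 1.33 -0.74 -0.48] w 0.995
[-0.0095, 0.0092, -0.0028, -0.002, 0.002, 0.014, 1.0]
```

jog_arm(increments=[[-0.009,0.004,-0.003,-0.002,0.002,0.014,1],[0,0,0,0,0,0,1]])

```text
time: 8.28
tool_pos: [0.5453, 0.139, 0.0503]
tcp_rot: [-1.57, -0.053, 0.049]
wrist_force: [0.6, -0.3, -0.3]
width: 1.002
```

```bash
python3 g.py .5438 .139 .043 3.7 1 1
```

```text
t 8.28 p [0.5453 0.139  0.0503] yaw 3.7 F [ 0.58 -0.29 -0.35] w 1.002
[-0.0015, 0.0073, 0.0001, -0.001, 0.001, 0.003, 1.0]
```

jog_arm(increments=[[-0.002,0.007,0,-0.001,0.001,0.003,1],[-0.001,0,0,0,0,0,1],[0,0,0,0,0,0,0.4],[0,0,0,0,0,0,0.4],[0,0,0,0,0,0,0.4],[0,0,0,0,0,0,0.4],[0,0,0,0,0,0,0.4]], force=22)

```text
time: 9.15
tool_pos: [0.5428, 0.1389, 0.0438]
tcp_rot: [-1.57, -0.051, 0.049]
wrist_force: [0.2, -0.5, 0.3]
width: 0.553
```

```bash
python3 g.py .5438 .139 .043 3.7 1 1
```

```text
t 9.15 p [0.5428 0.1389 0.0438] yaw 3.7 F [ 0.22 -0.5   0.26] w 0.553
[0.001, 0.0008, 0.0, 0.0, -0.001, 0.001, 1.0]
```

jog_arm(increments=[[0,-0.008,0,0,0,0,0.4],[0,-0.015,0,0,0,0,0.4],[0,-0.015,0,0,0,0,0.4],[0,-0.01,0,0,0,0,0.4],[0,0,0,0,0,0,0.4],[0,0,0,0,0,0,0.4],[0,0,0,0,0,0,0.4],[0,0,0,0,0,0,0.4]])

```text
time: 10.15
tool_pos: [0.542, 0.1388, 0.0948]
tcp_rot: [-1.571, -0.05, 0.05]
wrist_force: [-0.5, 0.1, -1.8]
width: 0.552
```

```bash
cat > w.py <<'E'
from h import *
F=[];T=[]
for i in range(16):
    c=read_camera('scene'); s=readout.read_state(); F.append(s['wrist_force']); T.append(s['joint_torque'])
print('F',np.mean(F,0).round(3),'sd',np.std(F,0).round(2),'tau',np.mean(T,0).round(3),'sd',np.std(T,0).round(2),'q',s['q'].round(3),'pos',s['tool_pos'].round(4),'w',s['width'],s['time'])
cv2.imwrite('pics/w%d.png'%int(s['time']),cv2.resize(c['img'][180:380,180:480],(750,500)))
E
python3 w.py; python3 g.py .5428 .1389 .045 3.7 .4 4
```

```text
F [ 0.024  0.05  -1.912] sd [0.37 0.46 0.39] tau [-0.0000e+00 -4.3022e+01 -3.2278e+01 -1.0000e-03 -6.0000e-03  0.0000e+00] sd [0.   0.07 0.06 0.   0.01 0.  ] q [ 0.206  0.188  1.993 -0.     0.959  0.143] pos [0.5425 0.1389 0.0954] w 0.5590804528090668 10.95
t 10.95 p [0.5425 0.1389 0.0954] yaw 3.7 F [-0.04 -0.66 -2.16] w 0.559
[0.0001, 0.0126, 0.0, 0.0, -0.0, 0.0, 0.4],[0.0001, 0.0126, 0.0, 0.0, -0.0, 0.0, 0.4],[0.0001, 0.0126, 0.0, 0.0, -0.0, 0.0, 0.4],[0.0001, 0.0126, 0.0, 0.0, -0.0, 0.0, 0.4]
```

jog_arm(increments=[[0,0.014,0,0,0,0,0.4],[0,0.014,0,0,0,0,0.4],[0,0.01,0,0,0,0,0.4],[0,0.006,0,0,0,0,0.4],[0,0.003,0,0,0,0,0.4],[0,0,0,0,0,0,0.4]])

```text
time: 11.7
tool_pos: [0.5417, 0.1387, 0.0439]
tcp_rot: [-1.571, -0.05, 0.051]
wrist_force: [-0.3, -0.5, -0.8]
width: 0.555
```

```bash
python3 g.py .5428 .1389 .044 3.7 .4 1
```

```text
t 11.7 p [0.5417 0.1387 0.0439] yaw 3.7 F [-0.3  -0.51 -0.84] w 0.555
[0.0011, -0.0001, 0.0001, 0.001, -0.001, -0.001, 0.4]
```

jog_arm(increments=[[0.001,0,0,0,0,0,0.4],[0,0,0,0,0,0,1],[0,0,0,0,0,0,1],[0,0,0,0,0,0,1],[0,0,0,0,0,0,1],[0,-0.03,0,0,0,0,1],[0,-0.04,0,0,0,0,1],[0,-0.05,0,0,0,0,1],[0,-0.04,0,0,0,0,1]])

```text
time: 12.82
tool_pos: [0.5407, 0.1384, 0.2056]
tcp_rot: [-1.572, -0.045, 0.056]
wrist_force: [1.0, 0.3, 0.2]
width: 1.0
```

```bash
python3 g.py .549 -.3255 .20 5 1 9
```

```text
t 12.82 p [0.5407 0.1384 0.2056] yaw 3.7 F [1.01 0.31 0.16] w 1.0
[-0.0024, 0.0007, -0.0515, 0.0, -0.003, -0.001, 1.0],[-0.0025, 0.0007, -0.0515, 0.0, -0.003, -0.001, 1.0],[-0.0026, 0.0007, -0.0515, 0.0, -0.003, -0.001, 1.0],[-0.0028, 0.0007, -0.0515, 0.0, -0.003, -0.001, 1.0],[-0.0029, 0.0007, -0.0515, 0.0, -0.003, -0.001, 1.0],[-0.003, 0.0007, -0.0515, 0.0, -0.003, -0.001, 1.0],[-0.0032, 0.0006, -0.0515, 0.0, -0.003, -0.001, 1.0],[-0.0033, 0.0006, -0.0514, 0.0, -0.003, -0.001, 1.0],[-0.0034, 0.0006, -0.0514, 0.0, -0.003, -0.001, 1.0]
```

jog_arm(increments=[[-0.002,0,-0.03,0,-0.003,0,1],[-0.002,0,-0.052,0,-0.003,0,1],[-0.003,0,-0.052,0,-0.003,0,1],[-0.003,0,-0.052,0,-0.003,0,1],[-0.003,0,-0.052,0,-0.003,0,1],[-0.003,0,-0.052,0,-0.003,0,1],[-0.003,0,-0.052,0,-0.003,0,1],[-0.003,0,-0.052,0,-0.003,0,1],[-0.003,0,-0.04,0,-0.003,0,1],[-0.003,0,-0.02,0,0,0,1]])

```text
time: 14.08
tool_pos: [0.553, -0.3279, 0.2135]
tcp_rot: [-1.57, -0.083, 0.069]
wrist_force: [0.3, 1.0, 0.6]
width: 0.997
```

```bash
python3 m.py 2>&1 | grep -E 'cn|cr|red|rest'; python3 g.py .549 -.3255 .12 5 1 4
```

```text
top cn 465 mean [0.5418 0.1385 0.0723] circ 541.9 138.4 24.1 zmed 0.0723
top cr 203 mean [ 0.55   -0.3157  0.0726] circ 548.0 -325.7 23.2 zmed 0.0728
top red 239 [0.5317 0.294  0.0838] 0.093 0.523 0.543 0.27 0.32
top rest 869 [ 547.1 -319.1] [90.6 77.5] 4.85 0.0228
rest [(0.74, [0.5496, -0.328])]
scene cn 267 mean [0.5447 0.1402 0.0711] circ 544.4 141.3 24.9 zmed 0.071
scene cr 167 mean [ 0.5496 -0.3241  0.0711] circ 548.6 -324.2 24.5 zmed 0.0709
scene red 222 [0.5395 0.296  0.0819] 0.092 0.528 0.548 0.272 0.32
scene rest 468 [ 548.8 -326.2] [93.1 93.5] 5.08 0.0206
rest [(0.78, [0.5495, -0.326])]
t 14.47 p [ 0.5535 -0.3244  0.2137] yaw 5.7 F [-0.41 -0.53  0.42] w 0.996
[-0.0014, 0.0234, -0.0001, 0.0, 0.003, 0.002, 1.0],[-0.0013, 0.0234, -0.0001, 0.0, 0.003, 0.002, 1.0],[-0.0013, 0.0234, -0.0002, 0.0, 0.003, 0.002, 1.0],[-0.0012, 0.0234, -0.0002, 0.0, 0.003, 0.002, 1.0]
```

jog_arm(increments=[[-0.002,0.04,0,0,0,0,1],[-0.002,0.04,0,0,0,0,1],[-0.001,0.015,-0.001,0,0,0,1],[0,0,0,0,0,0,1]])

```text
time: 14.98
tool_pos: [0.5522, -0.3229, 0.1195]
tcp_rot: [-1.572, -0.093, 0.072]
wrist_force: [0.1, 0.3, -0.8]
width: 1.001
```

```bash
python3 g.py .5488 -.3255 .044 5 1 4
```

```text
t 14.97 p [ 0.5522 -0.3229  0.1195] yaw 6.0 F [ 0.06  0.33 -0.75] w 1.001
[-0.0012, 0.0189, -0.0005, 0.001, 0.005, 0.003, 1.0],[-0.0011, 0.0189, -0.0005, 0.001, 0.005, 0.003, 1.0],[-0.001, 0.0189, -0.0005, 0.001, 0.005, 0.003, 1.0],[-0.001, 0.0189, -0.0005, 0.001, 0.005, 0.003, 1.0]
```

jog_arm(increments=[[-0.003,0.012,-0.002,0.001,0.006,0.004,1],[-0.001,0.025,0,0.001,0.006,0.004,1],[-0.001,0.022,0,0,0,0.002,1],[0,0.008,0,0,0,0,1],[0,0,0,0,0,0,1]])

```text
time: 15.6
tool_pos: [0.5517, -0.3282, 0.0552]
tcp_rot: [-1.576, -0.081, 0.065]
wrist_force: [0.1, -0.3, 0.6]
width: 0.998
```

```bash
python3 g.py .5488 -.3255 .044 5 1 1
```

```text
t 15.6 p [ 0.5517 -0.3282  0.0552] yaw 5.3 F [ 0.1  -0.28  0.63] w 0.998
[-0.0028, 0.0111, 0.003, 0.007, 0.006, 0.01, 1.0]
```

jog_arm(increments=[[-0.003,0.006,0.003,0.006,0.005,0.01,1],[0,0.005,0,0,0,0,1],[0,0,0,0,0,0,1]])

```text
time: 15.98
tool_pos: [0.5494, -0.3261, 0.0452]
tcp_rot: [-1.572, -0.07, 0.067]
wrist_force: [0.3, 0.0, 0.4]
width: 1.002
```

```bash
python3 g.py .5488 -.3255 .044 5 1 1
```

```text
t 15.97 p [ 0.5494 -0.3261  0.0452] yaw 5.0 F [0.29 0.04 0.4 ] w 1.002
[-0.0006, 0.0012, 0.0006, 0.002, 0.0, 0.002, 1.0]
```

jog_arm(increments=[[0,0.001,0,0.002,0,0.002,0.4],[0,0,0,0,0,0,0.4],[0,0,0,0,0,0,0.4],[0,0,0,0,0,0,0.4],[0,0,0,0,0,0,0.4],[0,0,0,0,0,0,0.4]], force=22)

```text
time: 16.73
tool_pos: [0.5497, -0.3264, 0.0449]
tcp_rot: [-1.571, -0.069, 0.068]
wrist_force: [-0.3, -0.7, 0.0]
width: 0.554
```

jog_arm(increments=[[0,-0.008,0,0,0,0,0.4],[0,-0.015,0,0,0,0,0.4],[0,-0.015,0,0,0,0,0.4],[0,-0.01,0,0,0,0,0.4],[0,0,0,0,0,0,0.4],[0,0,0,0,0,0,0.4],[0,0,0,0,0,0,0.4],[0,0,0,0,0,0,0.4]])

```text
time: 17.73
tool_pos: [0.5482, -0.3252, 0.0943]
tcp_rot: [-1.568, -0.067, 0.071]
wrist_force: [0.6, 0.4, -4.0]
width: 0.556
```

```bash
python3 w.py; python3 g.py .482 -.1275 .16 5 .4 6
```

```text
F [ 0.076  0.136 -4.032] sd [0.39 0.4  0.53] tau [ 0.0000e+00 -5.2907e+01 -3.4225e+01 -1.0000e-03  1.5000e-02 -0.0000e+00] sd [0.   0.09 0.07 0.   0.01 0.  ] q [-0.574  0.324  1.82  -0.     0.999 -0.662] pos [ 0.5486 -0.3254  0.095 ] w 0.5562388621814428 18.525
t 18.52 p [ 0.5486 -0.3254  0.095 ] yaw 5.0 F [-0.36  0.4  -3.53] w 0.556
[-0.0082, -0.0108, 0.0338, -0.0, 0.0, -0.0, 0.4],[-0.0082, -0.0108, 0.0338, -0.0, 0.0, -0.0, 0.4],[-0.0082, -0.0108, 0.0338, -0.0, 0.0, -0.0, 0.4],[-0.0082, -0.0108, 0.0338, -0.0, 0.0, -0.0, 0.4],[-0.0082, -0.0108, 0.0338, -0.0, 0.0, -0.0, 0.4],[-0.0082, -0.0108, 0.0338, -0.0, 0.0, -0.0, 0.4]
```

jog_arm(increments=[[-0.004,-0.02,0.015,0,0,0,0.4],[-0.008,-0.015,0.03,0,0,0,0.4],[-0.008,-0.01,0.033,0,0,0,0.4],[-0.008,-0.005,0.033,0,0,0,0.4],[-0.008,-0.005,0.033,0,0,0,0.4],[-0.008,0,0.033,0,0,0,0.4],[-0.005,0,0.02,0,0,0,0.4],[0,0,0,0,0,0,0.4],[0,0,0,0,0,0,0.4]])

```text
time: 19.65
tool_pos: [0.482, -0.1295, 0.153]
tcp_rot: [-1.571, -0.07, 0.066]
wrist_force: [0.2, -0.1, -4.2]
width: 0.561
```

```bash
python3 g.py .484 -.1275 .148 5 .4 2
```

```text
t 19.65 p [ 0.482  -0.1295  0.153 ] yaw 5.0 F [ 0.17 -0.08 -4.18] w 0.561
[0.0011, 0.0025, 0.0009, 0.001, -0.0, 0.001, 0.4],[0.0011, 0.0025, 0.0009, 0.001, -0.0, 0.001, 0.4]
```

Good. Settle and make a final check.

jog_arm(increments=[[0.001,0.003,0.001,0,0,0,0.4],[0,0,0,0,0,0,0.4],[0,0,0,0,0,0,0.4],[0,0,0,0,0,0,0.4],[0,0,0,0,0,0,0.4],[0,0,0,0,0,0,0.4]])

```text
time: 20.4
tool_pos: [0.4839, -0.1308, 0.1496]
tcp_rot: [-1.572, -0.068, 0.064]
wrist_force: [0.3, -0.2, -4.1]
width: 0.555
```

```bash
python3 w.py;  python3 m.py 2>&1 | grep -E 'cn|red'; ls pics
```

```text
F [ 0.071  0.029 -4.22 ] sd [0.5  0.54 0.55] tau [-5.0000e-03 -3.6362e+01 -3.5496e+01 -4.0000e-03 -2.1000e-02 -0.0000e+00] sd [0.01 0.01 0.   0.   0.   0.  ] q [-3.130e-01  1.500e-02  2.072e+00 -1.000e-03  1.051e+00 -3.960e-01] pos [ 0.4839 -0.1307  0.1496] w 0.5552012654288139 21.2
top cn 468 mean [0.5418 0.1384 0.0723] circ 542.4 138.3 23.9 zmed 0.072
top red 238 [0.5318 0.2941 0.0836] 0.094 0.523 0.543 0.27 0.32
scene cn 275 mean [0.5449 0.14   0.0709] circ 543.9 140.0 24.7 zmed 0.0708
scene red 223 [0.5395 0.2959 0.0819] 0.091 0.527 0.548 0.272 0.32
crop.png
s2.png
scene0.png
top0.png
w10.png
w18.png
w21.png
```

View pics/w21.png

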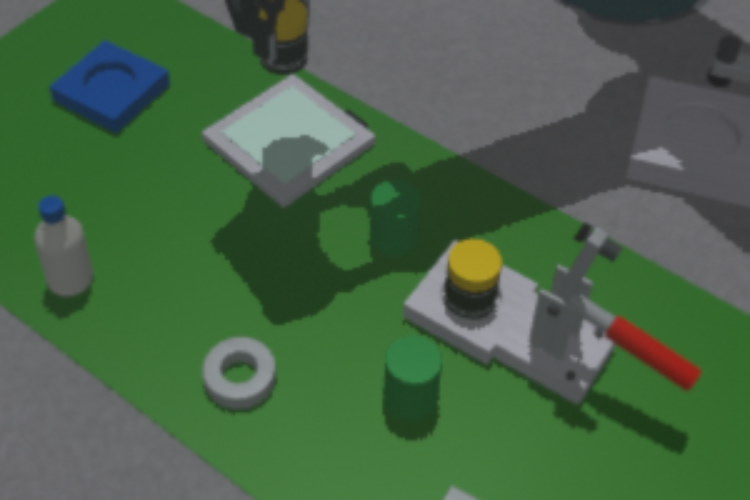

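The picture shows the heavy cell held upright at about (285,40). The light cell is seated in the nest at (473,280), and the clamp is lying open at (655,350). Everything is in place, so I'm handing in.

```bash
python3 -c "
from workcell import bot; print(bot.finish_job())"
```

```text
the job is handed in; nothing more can be done
None
```

The job is handed in, with the heavier cell, cell_r from the blue rest, held over the light plate. No verdict was reported.

- **Clamp:** I swung the red handle right back. At the last check it was still lying on its open stop, at about 1.75 rad going by its height in the images.
- **Weights:** cell_n pulled about 1.9 N when lifted about 50 mm, and cell_r about 4.0 N. That makes cell_r roughly 210 g heavier.
- **Lighter cell:** cell_n is back in the nest and let go. Its cap top measured 71–72 mm above the work surface, as it should when seated, and it is within about 1–2 mm of the recess centre.
- **Heavier cell:** cell_r is held still in the gripper at (0.484, −0.131) m, within about 4 mm of the plate's centre. Its underside is about 10 cm above the glass, worked out from the grip height. The picture shows it upright, and the wrist force is steady at about 4.2 N.
- **Bystanders:** I did not go near the ring gauge, bottle or steel block. The ring gauge and bottle look unmoved in the last picture, but I did not measure them again, and the steel block is mostly outside that crop.
- **Disagreements:** the two cameras differ by 1–3 mm on positions, which is within tolerance. No check failed.

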